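# Un-nest two washed beakers and put each in its size row

### The arm

A 7-joint arm with a two-finger parallel gripper is mounted at the origin on the work surface. World frame = base frame: x ahead of the robot, y to its left, z up, the work surface at z = 0. Lengths are in mm, angles in rad, forces in N, time in s.
With the tool pointing down it reaches from about 400 to 875 mm from the base axis. Payload 4.4 kg.
Tool frame: the origin (TCP) lies at the very end of the fingers, on their centre line; the grasp point (between the pads) lies 19 mm behind it; z points along the fingers, y is the line along which they close (so a half turn about z gives the same grasp; the last joint's range is limited). The gripper opens to 85 mm and grips with 20 to 120 N. Pads are 22 mm wide; open, the fingers measure 114 mm over their backs; the gripper's body (76 mm by 85 mm) begins 54 mm behind the grasp point. The pads swing forward as they close: fully open they stand 13 mm farther back than shut.
Start: joints at [-1.21, 0.628, 0.038, 1.517, -0.027, 0.996, -0.02], TCP at [269.052, 591.717, 209.313] pointing down, gripper open.
Joint ranges: [-3.06, 3.06], [-0.37, 2.12], [-1.25, 1.32], [0.18, 2.47], [-1.1, 4.24], [0.23, 1.98], [-2.94, 2.94]. Speed limits (rad/s): [2.57, 2.57, 3.14, 3.14, 3.14, 3.14, 3.14].

### API

Orientations are given as [roll, pitch, yaw] about the fixed x, y, z axes, in that order (R = Rz(yaw) Ry(pitch) Rx(roll)).
In Python, from cell import monitor, viewer, workorder gives the robot as it stands.
- The arm moves only by the tool arm_command, never from a script. Its argument "series" is one flat list of numbers, 5 for each row, row after row: the opening in per cent of the stroke, from 0 (shut) to 100 (fully open), then the shift along the tool's x, y, z in cm, then the turn about the tool's z in degrees. In form: [claw, x, y, z, roll, claw, x, y, z, roll, ...]. A call has exactly 5 rows; each row is the pose to reach, as a shift and turn from the pose commanded when the call began, along the tool's axes at that moment; what a row does not reach only later rows make up. A row lasts 1/12 s, in which the tool goes at most 41.7 mm and 7.16 degrees, less where a joint would pass 70% of its speed; a pose out of reach is approached as far as the arm can. A call with a gripper value outside its range is refused whole. The fingers move at their own pace and stop on an object; the grip force is fixed at half the most. Time passes only in rows, so rows that repeat a pose let the fingers close, or fill a call up. It gives the time, the measured TCP pose, the force, the opening and the grip force at its end, in the units of the state.
- monitor.read_state(): the state, without advancing time (a new reading comes with each control period).
- viewer.get_image(name): name is "scene" or "top" or "wrist"; returns (picture, depth): 384x512x3 uint8, red, green, blue; 384x512 float32, mm along the optical axis (not along the pixel's ray), 0 where there is no reading.
- viewer.camera_model(name): a dict with "mtx" (3x3 intrinsics, pixels), "R" (3x3) and "t" (3): a world point X has camera coordinates R X + t. Camera axes: x right, y down, z forward; pixel columns grow to the right and rows downward; lengths in mm; the calibration is good to about 2 mm. A picture is of the moment at which its call begins: read the wrist's pose just before it. camera_model takes no time and is no camera call; for the wrist camera it gives the pose at the moment of the call.
- workorder.finish_job(): hands the job in; it is judged then, once.
The state is a dict: "clock": time; "qpos": joint angles; "qd": joint speeds; "tau": joint torques, N m; "eef_pos": TCP position; "tool_rot": TCP orientation; "force": force on the tool from outside, world axes, zero at the start; "torque": the same for the moment, N m; "width": finger opening in mm; "gripper_force": force on a finger pad.
Only numpy, scipy, OpenCV 4.12 (cv2) and the standard library are available. Lean on these libraries where they do the work, as an engineer would, in place of code of your own. Each camera call takes 0.05 s, during which the arm holds its last target. There are 200 camera calls.

### The job

On the bench a tall narrow beaker stands inside a wide one. Pull the two apart and stand each upright on the grey tray that already holds a beaker of its own size, in the empty part of that tray. Set them down rather than dropping them, keep them upright all along, and leave the beakers already on the trays where they stand.

Things in the scene. Friction and masses are not known exactly. Their poses are not given: they have to be found in the camera images.
- wide_beaker: The outer one of the nested pair, standing on the bare bench: wide beaker of off-white opaque plastic, round and nearly straight-sided: 62 mm across the rim, 58 mm across the foot, 60 mm high, wall 2.5 mm, bottom 4 mm thick, 70 g give or take. Origin: centre of its underside, z up its axis. A tiny pouring lip on the rim at +x cannot be felt.
- tall_beaker: The inner one of the nested pair: tall narrow beaker of off-white opaque plastic, round and nearly straight-sided: 44 mm across the rim, 41 mm across the foot, 95 mm high, wall 2.5 mm, 60 g give or take. Origin: centre of its underside, z up its axis. A tiny pouring lip on the rim at +x cannot be felt. It stands loosely on the inner bottom of the wide beaker, 4 mm above the bench, a few mm of play all round, and its top 39 mm stick out above the wide one's rim.
- wide_tray: The row for wide beakers: low grey plastic tray fixed to the bench, 248 x 112 mm (x by y), floor 3 mm above the bench, lip 4 mm thick and 11 mm above the bench. Origin: centre of its underside, on the bench; x runs along the row, away from the robot within 12 degrees. A wide beaker stands on it about 60 mm from the origin towards +x, the only mark of this tray; the -x half is empty, its middle 60 mm from the origin.
- tall_tray: The row for tall beakers: low grey plastic tray fixed to the bench, 248 x 112 mm (x by y), floor 3 mm above the bench, lip 4 mm thick and 11 mm above the bench. Origin: centre of its underside, on the bench; x runs along the row, away from the robot within 12 degrees. A tall beaker stands on it about 60 mm from the origin towards +x, the only mark of this tray; the -x half is empty, its middle 60 mm from the origin.
- wide_stock: Bystander: the wide beaker already on the tray for wide ones, same shape as wide_beaker, loose, standing on the tray's floor. Origin: centre of its underside. To be left alone.
- tall_stock: Bystander: the tall narrow beaker already on the tray for tall ones, same shape as tall_beaker, loose, standing on the tray's floor. Origin: centre of its underside. To be left alone.
There are look-alikes about, which are no part of the job. Leave any green or yellow look-alike of the wide_beaker alone.

How it is judged (in metres and radians):
At the end, for the whole second after the job is handed in: Both beakers stand upright (within 7 degrees), at rest on the floor of their own tray (foot no more than 5 mm above it, centre within 35 mm of the tray's long middle line and 110 mm of its middle along it), and the two beakers that were already there stand upright within 20 mm of where they were (x of wide_beaker in the frame of wide_tray between -0.11 and 0.11 m and y of wide_beaker in the frame of wide_tray between -0.035 and 0.035 m and z of wide_beaker in the frame of wide_tray between -0.003 and 0.008 m and angle between each of wide_beaker, tall_beaker, wide_stock, tall_stock's own z axis and vertical below 0.12 rad and linear speed of each of wide_beaker, tall_beaker below 0.02 m/s and x of tall_beaker in the frame of tall_tray between -0.11 and 0.11 m and y of tall_beaker in the frame of tall_tray between -0.035 and 0.035 m and z of tall_beaker in the frame of tall_tray between -0.003 and 0.008 m and distance of each of wide_stock, tall_stock from where it was at the start of the episode below 0.02 m); the robot touches nothing.
It fails at once if the wide or the tall beaker of the pair is tipped by more than 35 degrees (angle between any of wide_beaker, tall_beaker's own z axis and vertical above 0.61 rad).
It fails at once if a beaker is dropped or thrown: it moves faster than 0.75 m/s (a fall of about 30 mm) while the fingers touch neither beaker of the pair (contact force between the fingers and wide_beaker below 0.05 N and contact force between the fingers and tall_beaker below 0.05 N and linear speed of any of wide_beaker, tall_beaker above 0.75 m/s).
It fails at once if a beaker already on a tray is knocked over or pushed 40 mm away (distance of any of wide_stock, tall_stock from where it was at the start of the episode above 0.04 m or angle between any of wide_stock, tall_stock's own z axis and vertical above 0.5 rad).
It also fails if it takes over 54 s, if anything falls off the work surface, if the arm or the gripper's body presses on something with over 40 N, if the wrist force passes 120 N, or if a joint passes its speed limit or range.

## Working session

There is one attempt and no reset: what is moved stays moved. The work goes in short steps, Python scripts to look and compute and a tool call to move; the robot and the scene stay as the last step left them, time stands still between calls to the robot, and variables do not carry over. Pictures are saved under pics/ and viewed, at most 10 in all, crops included, and the job is handed in when it is done.

Besides the shell and the picture viewer there is one more tool, called in YAML: its name, and indented under it one key for each argument. arm_command: Moves the arm, as the interface text tells. Its arguments: {"type":"object","properties":{"series":{"type":"array","items":{"type":"number"}}},"required":["series"]}

```bash
mkdir -p pics; cat > h.py <<'E'
import numpy as np, cv2
from cell import monitor, viewer, workorder
def grab(n,f):
    m=viewer.camera_model(n); im,d=viewer.get_image(n)
    cv2.imwrite(f'pics/{f}.png',im[:,:,::-1]); np.savez(f'pics/{f}.npz',im=im,d=d,K=m['mtx'],R=m['R'],t=m['t']); return im,d,m
def cloud(f):
    a=np.load(f'pics/{f}.npz'); d=a['d']; v,u=np.mgrid[:d.shape[0],:d.shape[1]]
    p=np.stack([u*d,v*d,d],-1)@np.linalg.inv(a['K']).T
    return (p-a['t'].ravel())@a['R'],d,a['im']
E
python3 - <<'E'
from h import *
grab('top','t0');grab('scene','s0')
s=monitor.read_state();print(s['eef_pos'],s['tool_rot'],s['width'],s['clock'])
E
```

```text
[268.799768   591.17506582 208.48520838] [-3.13991458e+00  3.77979429e-05  2.71482860e+00] 85.57732022605555 0.1
```

View pics/t0.png

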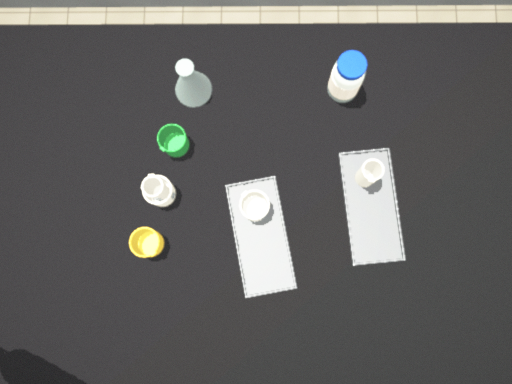

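View pics/s0.png

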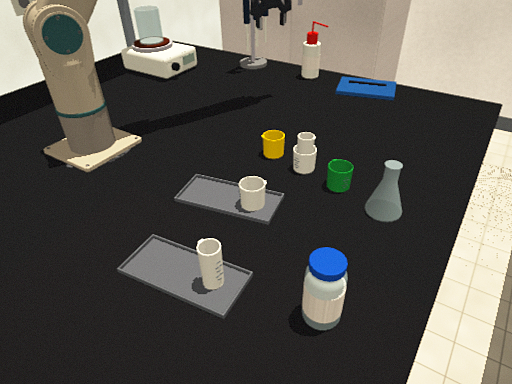

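The top view shows the pair at about (157,190), with green (174,140) and yellow (147,243) near it. The wide tray is centred near (260,237) with its stock at (255,205), and the tall tray near (372,207) with its stock at (370,172).

```bash
python3 - <<'E'
from h import *
P,d,im=cloud('t0')
for n,(u,v) in dict(bench=(200,250),pairtop=(152,184)).items(): print(n,P[v,u].round())
def reg(n,u0,u1,v0,v1,z0,z1,box=False):
    q=P[v0:v1,u0:u1].reshape(-1,3); q=q[(q[:,2]>z0)&(q[:,2]<z1)&(d[v0:v1,u0:u1].ravel()>0)]
    if len(q)<5: print(n,len(q)); return
    if box:
        c,s,a=cv2.minAreaRect(q[:,:2].astype(np.float32)); print(n,len(q),np.round(c),np.round(s),round(a,1))
    else:
        c,r=cv2.minEnclosingCircle(q[:,:2].astype(np.float32)); print(n,len(q),np.round(c,1),round(r,1),q[:,2].max().round(1))
reg('pair tall rim',135,185,165,215,90,110)
reg('pair wide rim',135,185,165,215,52,64)
reg('green',150,195,118,162,52,66); reg('yellow',122,170,222,264,52,66)
reg('wstock',235,275,185,225,55,68); reg('tstock',350,390,150,195,88,105)
reg('wtray',215,305,170,305,7,14,True); reg('ttray',330,412,140,275,7,14,True)
reg('flask',170,215,55,110,30,170)
E
```

```text
bench [472. 137.   0.]
pairtop [611. 239.  41.]
pair tall rim 130 [599.7 226.3] 23.3 102.8
pair wide rim 166 [597.6 225. ] 30.9 64.0
green 167 [709.  199.2] 31.8 63.6
yellow 172 [486.2 246.5] 32.0 65.1
wstock 141 [567.4  20.5] 32.2 67.3
tstock 138 [ 633.1 -221.8] 23.6 103.5
wtray 978 [503.  22.] [248. 143.] 11.1
ttray 826 [ 569. -244.] [259. 132.] 6.1
flask 898 [838.7 162.5] 34.6 132.6
```

```bash
cat >> h.py <<'E'
def go(x,y,z):  # tool shift in cm from the measured pose
    from scipy.spatial.transform import Rotation as Ro
    s=monitor.read_state(); R=Ro.from_euler('xyz',s['tool_rot']).as_matrix()
    return (R.T@(np.array([x,y,z])-s['eef_pos'])/10).round(2)
E
python3 - <<'E'
from h import *
a=np.load('pics/t0.npz'); C=-a['R'].T@a['t'].ravel()
def ray(u,v,z):
    r=a['R'].T@np.linalg.inv(a['K'])@[u,v,1]; return (C+r*(z-C[2])/r[2])[:2]
for n,c in dict(w=[(226,184),(275,178),(296,290),(247,297)],t=[(340,153),(389,149),(405,262),(354,265)]).items():
    p=np.array([ray(*k,11) for k in c]); ax=(p[0]+p[1]-p[2]-p[3])/2
    print(n,p.mean(0).round(1),np.hypot(*ax).round(1),np.hypot(*(p[0]-p[1])).round(1),'ang',np.degrees(np.arctan2(ax[1],ax[0])).round(1),'slot',(p.mean(0)-60*ax/np.hypot(*ax)).round(1))
print(go(600,226,200))
E
```

```text
w [502.7   4.6] 247.3 108.9 ang 11.0 slot [443.8  -6.9]
t [ 569.6 -236.4] 247.6 108.6 ang 5.9 slot [ 509.9 -242.6]
[-45.27 -19.53   0.88]
```

The tray sizes (247 x 109) and the stock positions match the given data. I'll move above the pair now.

arm_command:
  series: [100,-3.8,-1.6,0.1,0,100,-7.5,-3.2,0.2,0,100,-11.3,-4.9,0.2,0,100,-15,-6.5,0.3,0,100,-18.8,-8.1,0.4,0]

```text
clock: 0.52
eef_pos: [407.2, 438.5, 204.9]
tool_rot: [-3.141, -0.0, 2.715]
force: [-0.1, 0.6, -0.7]
width: 85.1
gripper_force: 0.0
```

arm_command:
  series: [100,-3.8,-1.6,0,0,100,-7.5,-3.2,0,0,100,-11.3,-4.9,0,0,100,-15,-6.5,0,0,100,-18.8,-8.1,0,0]

```text
clock: 0.93
eef_pos: [544.9, 286.8, 205.0]
tool_rot: [-3.141, -0.001, 2.715]
force: [0.0, 1.0, 0.3]
width: 85.6
gripper_force: 0.0
```

arm_command:
  series: [100,-3.8,-1.6,0,0,100,-7.7,-3.3,0,0,100,-7.7,-3.3,0,0,100,-7.7,-3.3,0,0,100,-7.7,-3.3,0,0]

```text
clock: 1.35
eef_pos: [600.0, 226.9, 204.7]
tool_rot: [-3.141, -0.002, 2.714]
force: [-0.9, 0.5, 0.7]
width: 85.3
gripper_force: 0.0
```

```bash
python3 - <<'E'
from h import *
grab('wrist','w1'); s=monitor.read_state(); print(s['eef_pos'],s['tool_rot'],s['clock'])
P,d,im=cloud('w1')
for n,a,b in (('tall',92,103),('wide',55,64)):
    k=(P[...,2]>a)&(P[...,2]<b)&(np.hypot(P[...,0]-599,P[...,1]-226)<45)&(d>0); q=P[k]
    if len(q)>5: print(n,len(q),cv2.minEnclosingCircle(q[:,:2].astype(np.float32)),q[:,2].max())
print(go(599,226,64))
E
```

```text
[599.47832663 228.16741155 204.8479509 ] [ 3.14136892e+00 -1.94231147e-03  2.71641497e+00] 1.4
tall 514 ((600.1660766601562, 225.4608154296875), 23.504976272583008) 100.6511717765434
wide 495 ((597.3388671875, 225.72805786132812), 32.14857482910156) 63.968980162170524
[-0.07 -0.22 14.08]
```

View pics/w1.png

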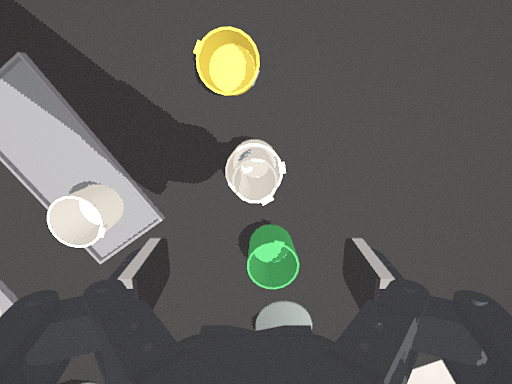

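The wrist view shows the pair at (254,170), with green at (273,265) and yellow at (228,62). It measures (600,226), which agrees with the top camera. I'll descend and grip the tall beaker above the wide rim.

arm_command:
  series: [100,-0.1,-0.1,3.5,0,100,-0.1,-0.1,7,0,100,-0.1,-0.1,10.5,0,100,-0.1,-0.1,13,0,100,-0.1,-0.1,14,0]

```text
clock: 1.82
eef_pos: [597.0, 226.8, 61.3]
tool_rot: [-3.137, -0.006, 2.718]
force: [-0.5, -0.3, -0.6]
width: 85.1
gripper_force: 0.0
```

arm_command:
  series: [0,0,0,0,0,0,0,0,0,0,0,0,0,0,0,0,0,0,0,0,0,0,0,0,0]

```text
clock: 2.23
eef_pos: [603.0, 226.1, 68.1]
tool_rot: [3.138, 0.003, 2.715]
force: [-0.6, -1.0, 6.5]
width: 41.1
gripper_force: 60.0
```

arm_command:
  series: [0,0,0,0,0,0,0,0,0,0,0,0,0,0,0,0,0,0,0,0,0,0,0,0,0]

```text
clock: 2.65
eef_pos: [603.0, 226.1, 68.1]
tool_rot: [3.138, 0.003, 2.715]
force: [-0.2, 0.2, 5.7]
width: 41.0
gripper_force: 60.1
```

arm_command:
  series: [0,0,0,-0.5,0,0,0,0,-1,0,0,0,0,-1.5,0,0,0,0,-2,0,0,0,0,-2,0]

```text
clock: 3.07
eef_pos: [602.1, 225.7, 86.8]
tool_rot: [3.14, 0.002, 2.715]
force: [0.2, -1.0, -0.3]
width: 41.0
gripper_force: 60.5
```

```bash
python3 - <<'E'
from h import *
im,d,m=grab('scene','s1'); c=im[60:220,200:400]; cv2.imwrite('pics/s1c.png',cv2.resize(c,None,fx=4,fy=4,interpolation=2)[:,:,::-1][:600])
s=monitor.read_state(); print(s['eef_pos'],s['force'],s['width'],s['gripper_force'])
E
```

```text
[601.72709378 225.5625263   86.15343341] [-0.68866912  0.18267781 -0.57904886] 40.900895449168814 60.54274434456602
```

View pics/s1c.png

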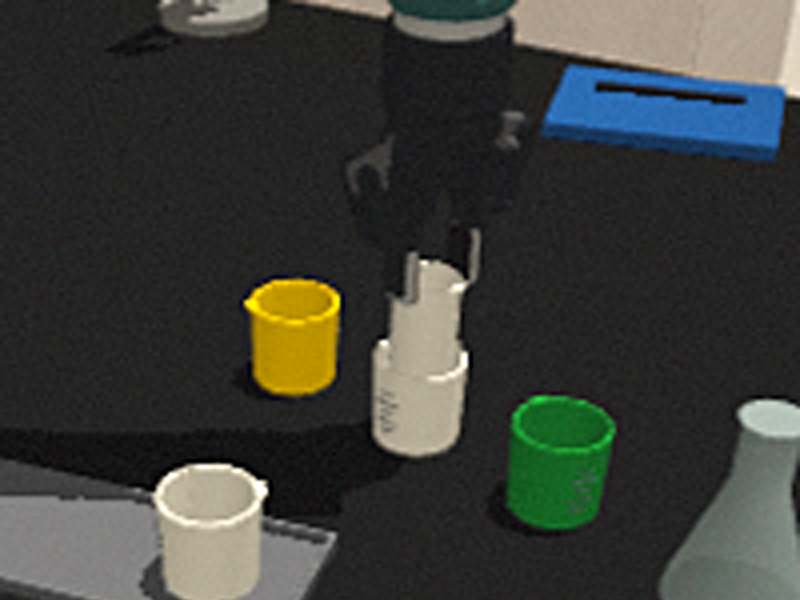

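The tall beaker is clear of the bottom and upright, and the wide one stays put on the bench. I'll keep lifting.

arm_command:
  series: [0,0,0,-2,0,0,0,0,-4,0,0,0,0,-6,0,0,0,0,-8,0,0,0,0,-10,0]

```text
clock: 3.53
eef_pos: [600.8, 225.2, 185.9]
tool_rot: [-3.141, -0.001, 2.715]
force: [0.8, -0.6, -0.3]
width: 40.8
gripper_force: 60.8
```

arm_command:
  series: [0,0,0,-1,0,0,0,0,-1,0,0,0,0,-1,0,0,0,0,-1,0,0,0,0,-1,0]

```text
clock: 3.95
eef_pos: [600.2, 225.0, 193.6]
tool_rot: [-3.139, -0.002, 2.715]
force: [-0.5, 0.6, -0.7]
width: 41.0
gripper_force: 60.8
```

```bash
python3 - <<'E'
from h import *
im,d,m=grab('scene','s2'); c=im[60:210,200:400]; cv2.imwrite('pics/s2c.png',cv2.resize(c,None,fx=4,fy=4,interpolation=2)[:,:,::-1])
P,d,im=cloud('s2'); s=monitor.read_state(); e=s['eef_pos']
k=(np.hypot(P[...,0]-e[0],P[...,1]-e[1])<32)&(d>0)&(P[...,2]>68)&(im.min(-1)>130); q=P[k]; print(len(q),q.min(0),q.max(0))
for z in range(70,220,15):
    r=q[abs(q[:,2]-z)<8]; print(z,len(r),r.mean(0).round(1) if len(r) else '')
print(e,s['force'],s['width'],s['clock'])
print(go(512,-242,e[2]))
E
```

```text
603 [580.4318187  202.15807938 131.99561128] [622.28320698 250.24425224 228.18410182]
70 0 
85 0 
100 0 
115 0 
130 24 [601.4 211.8 135.2]
145 86 [603.6 211.6 145.1]
160 92 [602.8 211.1 160.2]
175 97 [602.8 211.4 175. ]
190 97 [603.8 210.7 190.4]
205 108 [602.8 212.5 205. ]
[600.31144108 225.02394789 193.73907608] [ 0.10036129  0.04916792 -1.13996842] 40.88278422593062 4.0
[-11.29 -46.17   0.07]
```

View pics/s2c.png

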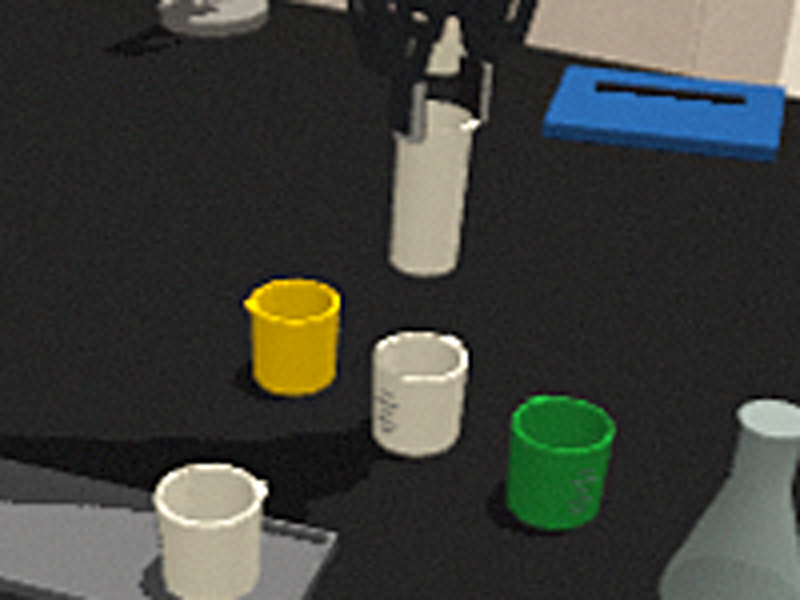

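The tall beaker hangs upright with its foot at about 132 (TCP 194, so the offset is about 62), and the wide one is undisturbed. I'll carry it to the tall tray.

arm_command:
  series: [0,-0.4,-1.5,0,0,0,-1,-4,0,0,0,-1.7,-7,0,0,0,-2.4,-10,0,0,0,-3.2,-13,0,0]

```text
clock: 4.42
eef_pos: [575.2, 91.2, 194.8]
tool_rot: [-3.14, -0.001, 2.715]
force: [-0.6, -1.7, 0.0]
width: 41.2
gripper_force: 60.8
```

arm_command:
  series: [0,-0.7,-3,0,0,0,-1.5,-6,0,0,0,-2.2,-9,0,0,0,-2.9,-12,0,0,0,-3.7,-15,0,0]

```text
clock: 4.83
eef_pos: [546.4, -60.7, 195.0]
tool_rot: [-3.141, -0.001, 2.714]
force: [0.1, -0.8, -1.1]
width: 41.0
gripper_force: 60.8
```

arm_command:
  series: [0,-0.7,-3,0,0,0,-1.5,-6,0,0,0,-2.2,-9,0,0,0,-2.9,-12,0,0,0,-3.7,-15,0,0]

```text
clock: 5.25
eef_pos: [517.6, -212.3, 195.0]
tool_rot: [-3.141, -0.001, 2.714]
force: [0.1, 0.2, -0.2]
width: 41.1
gripper_force: 60.8
```

arm_command:
  series: [0,-0.4,-1.5,0,0,0,-0.7,-3,0,0,0,-0.7,-3.2,0,0,0,-0.7,-3.2,0,0,0,-0.7,-3.2,0,0]

```text
clock: 5.67
eef_pos: [512.4, -241.1, 195.0]
tool_rot: [3.141, -0.001, 2.715]
force: [-0.2, 0.9, -1.7]
width: 41.2
gripper_force: 60.8
```

```bash
python3 - <<'E'
from h import *
grab('scene','s3')
P,d,im=cloud('s3'); s=monitor.read_state(); e=s['eef_pos']
k=(np.hypot(P[...,0]-e[0],P[...,1]-e[1])<32)&(d>0)&(P[...,2]>68)&(im.min(-1)>130); q=P[k]; print(len(q),q.min(0),q.max(0))
for z in (145,190):
    r=q[abs(q[:,2]-z)<8]; print(z,len(r),r.mean(0).round(1) if len(r) else '')
print(e,s['force'],s['width'],s['clock'],s['tool_rot'])
print(go(512,-242,65))
E
```

```text
1235 [ 487.97889583 -261.56589567  132.76719591] [ 533.99745807 -218.665339    292.45739607]
145 153 [ 521.3 -250.5  145.1]
190 174 [ 522.4 -250.4  190.1]
[ 512.80731227 -240.52216203  195.10196765] [ 0.42791743  1.19616033 -0.60712811] 40.67361790493957 5.7167 [ 3.14069937e+00 -7.77560691e-04  2.71631284e+00]
[ 0.   -0.18 13.01]
```

View pics/s3.png

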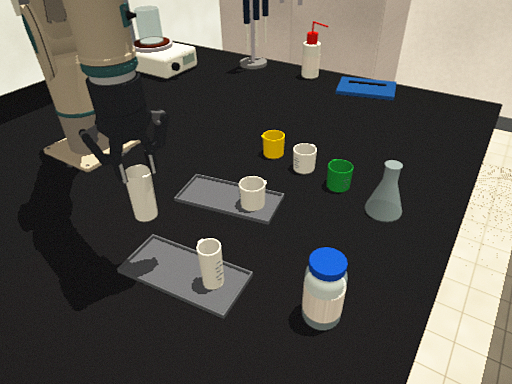

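The tall beaker hangs upright at (143,192) over the near half of the tall tray. I'll descend to just above the floor, then feel for contact.

arm_command:
  series: [0,0,0,2.5,0,0,0,0,5,0,0,0,0,7.5,0,0,0,0,9.5,0,0,0,0,11,0]

```text
clock: 6.13
eef_pos: [512.4, -239.7, 83.5]
tool_rot: [3.141, -0.002, 2.717]
force: [-0.5, -1.0, -0.3]
width: 40.7
gripper_force: 60.8
```

arm_command:
  series: [0,0,0,0.6,0,0,0,0,0.9,0,0,0,0,1.2,0,0,0,0,1.4,0,0,0,0,1.4,0]

```text
clock: 6.55
eef_pos: [513.3, -241.9, 71.8]
tool_rot: [3.141, 0.001, 2.715]
force: [0.2, 0.5, -0.1]
width: 40.9
gripper_force: 60.8
```

```bash
python3 - <<'E'
from h import *
grab('scene','s4')
P,d,im=cloud('s4'); s=monitor.read_state(); e=s['eef_pos']
k=(np.hypot(P[...,0]-e[0],P[...,1]-e[1])<32)&(d>0)&(P[...,2]>0)&(im.min(-1)>130); q=P[k]; print(len(q),q.min(0))
print(e,s['force'],s['clock'])
E
```

```text
1504 [ 489.29504573 -273.65825277    2.04089163]
[ 513.29163686 -242.05739383   71.96240258] [-0.73331844 -0.53593512 -0.52186866] 6.6
```

arm_command:
  series: [0,0,0,0.1,0,0,0,0,0.2,0,0,0,0,0.3,0,0,0,0,0.3,0,0,0,0,0.3,0]

```text
clock: 7.02
eef_pos: [512.7, -242.0, 68.3]
tool_rot: [-3.142, -0.0, 2.715]
force: [-0.4, -0.5, -0.2]
width: 40.6
gripper_force: 60.8
```

arm_command:
  series: [0,0,0,0.1,0,0,0,0,0.2,0,0,0,0,0.2,0,0,0,0,0.2,0,0,0,0,0.2,0]

```text
clock: 7.43
eef_pos: [513.4, -242.4, 67.2]
tool_rot: [-3.142, 0.002, 2.715]
force: [-0.8, -0.1, 6.2]
width: 41.2
gripper_force: 61.4
```

It touched down with 6 N upward, so I'll release and go up.

arm_command:
  series: [60,0,0,0,0,70,0,0,0,0,100,0,0,0,0,100,0,0,0,0,100,0,0,0,0]

```text
clock: 7.85
eef_pos: [512.7, -241.9, 66.1]
tool_rot: [3.142, -0.0, 2.715]
force: [0.5, 0.0, -0.9]
width: 85.4
gripper_force: 0.0
```

arm_command:
  series: [100,0,0,-1.5,0,100,0,0,-4,0,100,0,0,-7,0,100,0,0,-10,0,100,0,0,-12,0]

```text
clock: 8.27
eef_pos: [513.6, -242.4, 188.9]
tool_rot: [3.142, 0.003, 2.715]
force: [0.3, 0.1, -0.2]
width: 85.2
gripper_force: 0.0
```

```bash
python3 - <<'E'
from h import *
grab('scene','s5'); grab('top','t5')
P,d,im=cloud('t5')
for n,c,a,b in (('tall',(513,-242),90,107),('wide',(598,226),55,67)):
    k=(P[...,2]>a)&(P[...,2]<b)&(np.hypot(P[...,0]-c[0],P[...,1]-c[1])<42)&(d>0); q=P[k]
    if len(q)>5: print(n,len(q),cv2.minEnclosingCircle(q[:,:2].astype(np.float32)),q[:,2].max())
print(monitor.read_state()['eef_pos'],go(597,225.5,150))
E
```

```text
tall 131 ((512.0928344726562, -242.5453643798828), 23.605716705322266) 102.63251075064657
wide 148 ((598.314697265625, 226.8959197998047), 32.73598098754883) 63.32506903595521
[ 515.20715723 -243.11740829  189.96429162] [11.99 46.04  3.92]
```

View pics/s5.png

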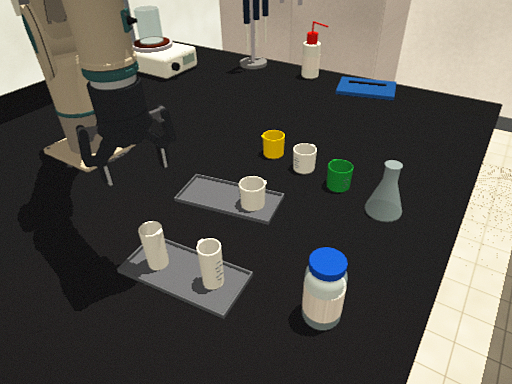

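The tall beaker stands upright on its tray at (152,245), measured at (512,-242). Now for the wide beaker at (598,226).

arm_command:
  series: [100,1,3.8,0,0,100,2,7.6,0,0,100,3,11.4,0,0,100,4,15.2,0,0,100,5,19,0,0]

```text
clock: 8.78
eef_pos: [545.3, -46.5, 185.3]
tool_rot: [-3.141, -0.002, 2.714]
force: [0.3, -0.2, 0.6]
width: 85.3
gripper_force: 0.0
```

arm_command:
  series: [100,1,3.8,0,0,100,2,7.6,0,0,100,3,11.4,0,0,100,4,15.2,0,0,100,5,19,0,0]

```text
clock: 9.2
eef_pos: [578.4, 147.1, 185.2]
tool_rot: [-3.14, -0.001, 2.715]
force: [1.1, 0.7, -0.1]
width: 85.5
gripper_force: 0.0
```

arm_command:
  series: [100,1,3.8,0,0,100,1.9,8,0,0,100,1.9,8,0,0,100,1.9,8,0,0,100,1.9,8,0,0]

```text
clock: 9.62
eef_pos: [594.1, 225.3, 185.0]
tool_rot: [-3.139, -0.001, 2.715]
force: [-0.8, -0.7, 0.4]
width: 85.2
gripper_force: 0.0
```

```bash
python3 - <<'E'
from h import *
grab('wrist','w6')
P,d,im=cloud('w6')
k=(P[...,2]>54)&(P[...,2]<64)&(np.hypot(P[...,0]-598,P[...,1]-226)<42)&(d>0); q=P[k]
(x,y),r=cv2.minEnclosingCircle(q[:,:2].astype(np.float32)); print(x,y,r,q[:,2].max())
print(monitor.read_state()['eef_pos'],go(598,226,25))
E
```

```text
597.7686767578125 225.78475952148438 32.319313049316406 61.74214832032465
[594.45222464 224.12116023 185.31532176] [-0.25  0.36 16.03]
```

arm_command:
  series: [100,-0.3,0.3,3.5,0,100,-0.3,0.3,7,0,100,-0.3,0.3,10,0,100,-0.3,0.3,13,0,100,-0.3,0.3,15,0]

```text
clock: 10.08
eef_pos: [597.4, 224.1, 33.4]
tool_rot: [-3.138, -0.002, 2.712]
force: [-1.2, 0.1, -0.1]
width: 85.1
gripper_force: 0.0
```

arm_command:
  series: [100,0,0,0.8,0,0,0,0,0.8,0,0,0,0,0.8,0,0,0,0,0.8,0,0,0,0,0.8,0]

```text
clock: 10.5
eef_pos: [600.5, 227.5, 30.4]
tool_rot: [3.139, 0.003, 2.714]
force: [0.1, 1.0, 0.0]
width: 57.6
gripper_force: 63.9
```

arm_command:
  series: [0,0,0,0,0,0,0,0,-0.5,0,0,0,0,-1,0,0,0,0,-1.5,0,0,0,0,-2,0]

```text
clock: 10.92
eef_pos: [598.9, 227.8, 49.0]
tool_rot: [3.141, 0.0, 2.715]
force: [0.1, 0.8, -1.1]
width: 57.9
gripper_force: 63.9
```

arm_command:
  series: [0,0,0,-1.5,0,0,0,0,-3.5,0,0,0,0,-5.5,0,0,0,0,-7,0,0,0,0,-8,0]

```text
clock: 11.33
eef_pos: [599.7, 228.0, 130.6]
tool_rot: [3.139, 0.002, 2.715]
force: [-0.1, -0.4, -1.0]
width: 57.9
gripper_force: 64.1
```

arm_command:
  series: [0,0.3,-1.7,0,0,0,0.7,-4.5,0,0,0,1.1,-7.5,0,0,0,1.6,-10.5,0,0,0,2.1,-13.5,0,0]

```text
clock: 11.75
eef_pos: [522.8, 112.3, 128.3]
tool_rot: [-3.141, -0.0, 2.715]
force: [-0.6, -0.9, -0.3]
width: 57.5
gripper_force: 64.1
```

arm_command:
  series: [0,0.5,-3,0,0,0,0.9,-6,0,0,0,1.4,-9,0,0,0,1.8,-12,0,0,0,2.1,-14,0,0]

```text
clock: 12.17
eef_pos: [444.5, -7.9, 128.4]
tool_rot: [-3.14, -0.001, 2.713]
force: [0.0, -1.2, -1.2]
width: 57.7
gripper_force: 64.1
```

```bash
python3 - <<'E'
from h import *
grab('scene','s7')
P,d,im=cloud('s7'); s=monitor.read_state(); e=s['eef_pos']
k=(np.hypot(P[...,0]-e[0],P[...,1]-e[1])<40)&(d>0)&(P[...,2]>40)&(im.min(-1)>130)&(P[...,2]<150); q=P[k]; print(len(q),q.min(0),q.max(0))
print(e,s['force'],s['width'],s['clock'],s['tool_rot'],go(446,-6,e[2]))
E
```

```text
553 [414.10527706 -38.86890306 100.5500748 ] [475.08032259  22.99638541 149.98078918]
[441.9576856  -11.08342272 128.27310583] [-3.18709193 -3.39965494 -0.27102671] 57.8267116829841 12.2167 [-3.13680548 -0.00330486  2.70877937] [-0.15  0.63 -0.  ]
```

View pics/s7.png

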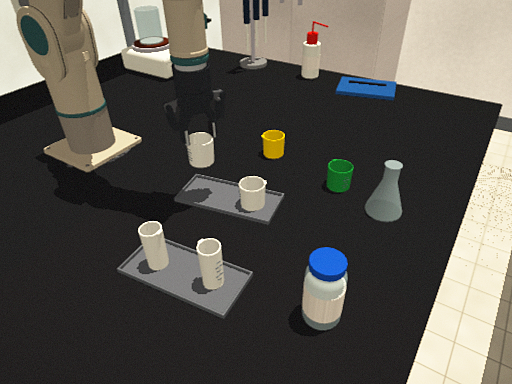

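The wide beaker is upright at (201,150) over the near half of the wide tray, with its foot at about 100. Lowering it now.

arm_command:
  series: [0,0,0.2,1.5,0,0,0,0.2,3.5,0,0,0,0.2,5.5,0,0,0,0.2,7.5,0,0,0,0.2,8.5,0]

```text
clock: 12.63
eef_pos: [446.9, -3.4, 41.7]
tool_rot: [-3.141, -0.002, 2.715]
force: [-0.2, 0.1, -1.1]
width: 57.6
gripper_force: 64.2
```

arm_command:
  series: [0,0,0,0.2,0,0,0,0,0.4,0,0,0,0,0.5,0,0,0,0,0.5,0,0,0,0,0.5,0]

```text
clock: 13.05
eef_pos: [448.2, -3.5, 39.0]
tool_rot: [3.141, 0.001, 2.715]
force: [0.0, 0.5, -1.1]
width: 57.4
gripper_force: 64.2
```

arm_command:
  series: [0,0,0,0.1,0,0,0,0,0.2,0,0,0,0,0.2,0,0,0,0,0.2,0,0,0,0,0.2,0]

```text
clock: 13.47
eef_pos: [447.6, -3.6, 36.4]
tool_rot: [3.142, 0.0, 2.715]
force: [-0.4, 0.0, -0.6]
width: 57.9
gripper_force: 64.2
```

Still no contact; contact is expected near TCP 33.

arm_command:
  series: [0,0,0,0.1,0,0,0,0,0.2,0,0,0,0,0.2,0,0,0,0,0.2,0,0,0,0,0.2,0]

```text
clock: 13.88
eef_pos: [447.6, -3.6, 34.2]
tool_rot: [-3.142, -0.0, 2.715]
force: [0.2, -0.3, -0.4]
width: 57.7
gripper_force: 64.2
```

arm_command:
  series: [0,0,0,0.1,0,0,0,0,0.15,0,0,0,0,0.15,0,0,0,0,0.15,0,0,0,0,0.15,0]

```text
clock: 14.3
eef_pos: [447.8, -3.7, 33.2]
tool_rot: [3.141, 0.001, 2.715]
force: [-1.2, 0.7, 6.8]
width: 57.8
gripper_force: 65.1
```

It's in contact, so I'll release and go up.

arm_command:
  series: [75,0,0,0,0,85,0,0,0,0,100,0,0,0,0,100,0,0,0,0,100,0,0,0,0]

```text
clock: 14.72
eef_pos: [447.6, -3.6, 32.7]
tool_rot: [-3.142, -0.0, 2.715]
force: [1.3, 1.0, -0.0]
width: 85.3
gripper_force: 0.0
```

arm_command:
  series: [100,0,0,-1.5,0,100,0,0,-4,0,100,0,0,-7,0,100,0,0,-10,0,100,0,0,-12,0]

```text
clock: 15.13
eef_pos: [448.2, -3.6, 155.0]
tool_rot: [3.141, 0.002, 2.715]
force: [0.5, -0.5, 0.5]
width: 85.3
gripper_force: 0.0
```

arm_command:
  series: [100,0,0,-2,0,100,0,0,-2,0,100,0,0,-2,0,100,0,0,-2,0,100,0,0,-2,0]

```text
clock: 15.55
eef_pos: [446.7, -3.6, 171.7]
tool_rot: [-3.141, -0.002, 2.715]
force: [0.5, 0.5, -0.1]
width: 85.3
gripper_force: 0.0
```

```bash
python3 - <<'E'
from h import *
grab('scene','s9'); grab('top','t9')
for f in ('t9','s9'):
  P,d,im=cloud(f)
  for n,c,a,b in (('tall',(513,-242),90,107),('wide',(447,-4),55,69),('ws',(567,20),55,68),('ts',(633,-222),88,105)):
    k=(P[...,2]>a)&(P[...,2]<b)&(np.hypot(P[...,0]-c[0],P[...,1]-c[1])<42)&(d>0); q=P[k]
    if len(q)>5: print(f,n,len(q),cv2.minEnclosingCircle(q[:,:2].astype(np.float32)),q[:,2].max())
E
```

```text
t9 tall 128 ((511.8876647949219, -242.42453002929688), 23.35565948486328) 104.04849114324054
t9 ws 119 ((567.6944580078125, 20.387470245361328), 32.21774673461914) 67.18323040636452
t9 ts 135 ((633.1843872070312, -221.1727294921875), 23.191904067993164) 101.53623099549328
s9 tall 219 ((510.8086242675781, -241.50692749023438), 23.30837059020996) 101.17471573910464
s9 wide 199 ((447.91180419921875, -2.0420961380004883), 32.95895767211914) 66.17878629474502
s9 ws 216 ((567.5797119140625, 21.129032135009766), 32.37923049926758) 66.7602483885239
s9 ts 275 ((632.7444458007812, -220.6682586669922), 24.243350982666016) 101.91753538628389
```

View pics/s9.png

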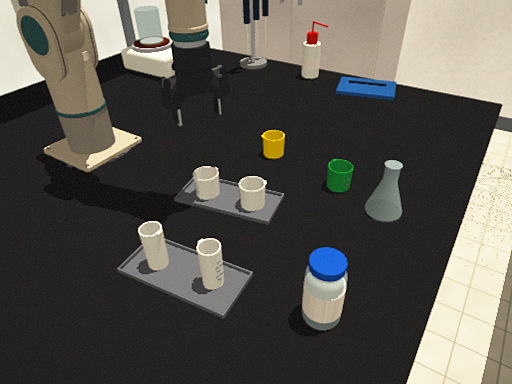

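Both beakers stand on their trays, wide at (207,182) and tall at (152,245). The stock beakers have not moved and the gripper is clear.

```bash
python3 -c "
from cell import workorder
print(workorder.finish_job())"
```

```text
the job is handed in; nothing more can be done
None
```

I separated the pair and handed the job in at about 16 s: the last images show both beakers upright in the empty halves of their own trays, with the stock beakers where they were, but finishing gave no verdict.

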